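# Refit the gas hob's control knob and hold it pressed in

## Robot

A 6-joint arm with a two-finger parallel gripper is mounted at the origin on the work surface. World frame = base frame: x ahead of the robot, y to its left, z up, the work surface at z = 0. Lengths are in m, angles in rad, forces in N, time in s.
With the tool pointing down it reaches from about 0.35 to 0.775 m from the base axis. Payload 7.3 kg.
Tool frame: the origin (TCP) lies at the very end of the fingers, on their centre line; the grasp point (between the pads) lies 19 mm behind it; z points along the fingers, y is the line along which they close (so a half turn about z gives the same grasp; the last joint's range is limited). The gripper opens to 92 mm and grips with 3 to 60 N. Pads are 19 mm wide; open, the fingers measure 130 mm over their backs; the gripper's body (75 mm by 190 mm) begins 47 mm behind the grasp point.
Start: joints at [-1.355, 0.342, 1.524, -0, 1.275, -0.146], TCP at [0.186, -0.491, 0.227] pointing down, gripper open.
Joint ranges: [-2.53, 2.53], [-0.77, 2.02], [0.04, 2.7], [-1, 4.14], [0.28, 2.66], [-3.11, 3.11]. Speed limits (rad/s): [2.57, 2.57, 3.14, 3.14, 3.14, 3.14].

## Interface

Orientations are given as [roll, pitch, yaw] about the fixed x, y, z axes, in that order (R = Rz(yaw) Ry(pitch) Rx(roll)).
In Python, from cell import robot gives the robot as it stands. The module is installed in compiled form; this text tells all that it offers.
- The arm moves only by the tool arm_command, never from a script. Its argument "moves" is a list of rows, each a list of 3 entries, a list of its own where there are three numbers: the shift along the tool's x, y, z in m, then the turn, a rotation vector about the tool's x, y, z in rad, then the finger opening in m, from 0 to 0.0918. In form: [[[dx, dy, dz], [ax, ay, az], claw], ...]. A call has exactly 5 rows; each row is the pose to reach, as a shift and turn from the pose commanded when the call began, along the tool's axes at that moment; what a row does not reach only later rows make up. A row lasts 1/10 s, in which the tool goes at most 50 mm and 8.59 degrees, less where a joint would pass 70% of its speed; a pose out of reach is approached as far as the arm can. A call with a gripper value outside its range is refused whole. The fingers move at their own pace and stop on an object; "squeeze" is the grip in N (left out, the last holds). Time passes only in rows, so rows that repeat a pose let the fingers close, or fill a call up. It gives the time, the measured TCP pose, the force, the opening and the grip force at its end, in the units of the state.
- robot.observe(): the state, without advancing time (a new reading comes with each control period).
- robot.read_camera(name): name is "scene" or "side" or "wrist"; returns the picture (384x512x3 uint8, red, green, blue); there is no depth.
- robot.camera_model(name): a dict with "fx", "fy", "cx", "cy" (pixels), "R" (3x3) and "t" (3): a world point X has camera coordinates R X + t. Camera axes: x right, y down, z forward; pixel columns grow to the right and rows downward; lengths in m; the calibration is good to about 2 mm. A picture is of the moment at which its call begins: read the wrist's pose just before it. camera_model takes no time and is no camera call; for the wrist camera it gives the pose at the moment of the call.
- robot.hand_in(): hands the job in; it is judged then, once.
The state is a dict: "time": time; "qpos": joint angles; "qvel": joint speeds; "joint_efforts": joint torques, N m; "tool_pos": TCP position; "tool_rot": TCP orientation; "contact_force": force on the tool from outside, world axes, zero at the start; "torque": the same for the moment, N m; "opening": finger opening in m; "grip_force": force on a finger pad.
Only numpy, scipy, OpenCV 4.12 (cv2) and the standard library are available. Lean on these libraries where they do the work, as an engineer would, in place of code of your own. Each camera call takes 0.05 s, during which the arm holds its last target. There are 200 camera calls.

## Task

One control knob of the tabletop gas hob is off after cleaning and lies on the table. Pick it up, turn it so that the D-shaped hole underneath matches the bare D-shaped valve shaft, and push it fully home on the shaft. Then, as when lighting a burner, press the knob and shaft right down against the valve spring and finish while still holding the knob pressed down; do not let go, and leave the cans, the carton and the brush where they are.

Things in the scene. Friction and masses are not known exactly. Their poses are not given: they have to be found in the camera images.
- knob: Loose black plastic control knob, about 60 g, lying hole down on the table. Round skirt 50 mm across, 10 mm high; on it a bar grip 20 mm wide (along y), 24 mm high, with upright parallel sides from x = -22 to +16 mm, then tapering to a nose at x = +28 mm; 34 mm high in all. White index line on top of the nose half. Origin: centre of its underside; z up, x along the bar to the nose.
- knob_seat (a point): Closed inner end of the knob's D-shaped hole, on its axis, 16 mm above the knob's underside; it meets shaft_top when the knob is fully home. The hole opens in the middle of the underside: 13.8 mm diameter, 16 mm deep, its flat on the nose side (+x), 1.9 mm from the axis; mouth bevelled 2.5 mm (1.2 mm at the flat).
- knob_nose (a point): Nose tip of the knob's grip: 28 mm along the knob's x from its axis, 16 mm above the underside.
- shaft_top (a point): Centre of the top of the bare valve shaft: upright brass D-shaft, 12 mm diameter, one flat 1 mm from the axis, 24 mm tall above the hob's deck (89 mm above the table), round edge bevelled 1.2 mm, in a black bezel. z up; x square out of the flat: the knob fits when its nose (x) points the same way. Play 0.9 mm all round, about 9 degrees. Either of the hob's two valves may be the bare one.
- valve_press (a joint): How far the bare shaft is pressed in (down): 0 = out, 0.005 m = fully in, hard stop. Spring return: about 6 N to start it, 10.4 N at the stop. With the knob home, its skirt clears the deck by 8 mm with the shaft out and by 3 mm with it fully in.
- valve_turn (a joint): Angle at which the bare shaft was left, relative to the hob (rad, counter-clockwise from above, stops at -0.9 and 0.9); at 0 the flat looks to the hob's back (its +x). Stiff: 0.15 N m of friction, so it stays while the knob is fitted. It need not be turned.
- hob: Stainless two-burner tabletop gas hob, 340 mm deep (x), 500 mm wide (y), fixed to the table. Deck 65 mm above the table; dark pan supports up to 95 mm over the burners, from x = -49 to +149 mm. The two valves stand on the deck's front strip at x = -125, y = +125 and -125 mm. Origin: centre of its underside; x towards its back.
- knob_fitted: The hob's other knob, same shape, in place on its own valve. Origin: on the deck on that valve's axis.
- can_tall: Food can, 75 mm diameter, 112 mm high, white label; standing. Origin: centre of its underside. A bystander.
- can_flat: Flat food can, 85 mm diameter, 42 mm high, yellow label. Origin: centre of its underside. A bystander.
- carton: Food carton lying flat, 160 x 62 x 45 mm. Origin: centre of its underside. A bystander.
- brush: Cleaning brush lying on the table, 160 mm long. Origin: on its underside. A bystander.
Mind the look-alikes: they are no part of the job. What is shaped like the knob but blue or turquoise is not meant.

How it is judged:
On the way, in this order (a step that is already met when the one before it is completed fails the run):
1. the knob is picked up off the table (height (world z) of knob above 0.02 m and contact force between the fingers and knob above 1 N), for 0.2 s.
2. the knob is fully home on the bare shaft, flat to flat (z of knob_seat in the frame of shaft_top below 0.0025 m and horizontal distance between knob_seat and shaft_top below 0.003 m and x of knob_nose in the frame of shaft_top above 0.02 m and angle between the x axis of knob and the x axis of shaft_top, either way round below 0.3 rad), for 0.1 s.
At the end, for the whole second after the job is handed in: For the last second the knob is home on the bare shaft (hole end within 2.5 mm of the shaft top, 3 mm off axis, upright within 7 degrees, flats parallel within 17 degrees and on the same side), the shaft is pressed in at least 3.8 of its 5 mm, and the fingers still push it (over 2 N) (all of step 2 and z of knob_seat in the frame of shaft_top above -0.0025 m and angle between knob's own z axis and vertical below 0.12 rad and value of joint valve_press above 0.0038 m and contact force between the fingers and knob above 2 N); the arm keeps its last pose, push and grip.
It fails at once if a can, the carton or the brush was moved more than 3 cm (distance of any of can_tall, can_flat, carton, brush from where it was at the start of the episode above 0.03 m).
It also fails if it takes over 38 s, if anything falls off the work surface, if the arm or the gripper's body presses on something with over 40 N, if the wrist force passes 120 N, or if a joint passes its speed limit or range.

## Working session

There is one attempt and no reset: what is moved stays moved. The work goes in short steps, Python scripts to look and compute and a tool call to move; the robot and the scene stay as the last step left them, time stands still between calls to the robot, and variables do not carry over. Pictures are saved under pics/ and viewed, at most 10 in all, crops included, and the job is handed in when it is done.

Besides the shell and the picture viewer there is one more tool, called after ">>>" as name([rows], argument=value, ...), one row to a line, values as JSON. arm_command: Moves the arm, as the interface text tells. Its arguments: {"type":"object","properties":{"moves":{"type":"array"},"squeeze":{"type":"number"}},"required":["moves"]}

```bash
mkdir -p pics
cat > h.py <<'E'
import numpy as np, cv2, json
from scipy.spatial.transform import Rotation as Ro
from cell import robot
def snap(n,f):
    m=robot.camera_model(n); im=robot.read_camera(n)
    cv2.imwrite(f'pics/{f}.png',im[:,:,::-1]); json.dump({k:np.asarray(v).tolist() for k,v in m.items()},open(f'pics/{f}.json','w')); return im
def mod(f):
    m=json.load(open(f'pics/{f}.json')); return {k:np.array(v) for k,v in m.items()}
def ray(f,p):
    m=mod(f); d=m['R'].T@np.array([(p[0]-m['cx'])/m['fx'],(p[1]-m['cy'])/m['fy'],1]); return -m['R'].T@m['t'],d/np.linalg.norm(d)
def onz(f,p,z):
    o,d=ray(f,p); return o+d*(z-o[2])/d[2]
def tri(*fp):
    A=np.zeros((3,3));b=np.zeros(3);L=[ray(f,p) for f,p in fp]
    for o,d in L: P=np.eye(3)-np.outer(d,d);A+=P;b+=P@o
    x=np.linalg.solve(A,b); return x,[np.linalg.norm((np.eye(3)-np.outer(d,d))@(x-o)) for o,d in L]
def proj(f,X):
    m=mod(f); c=m['R']@np.array(X)+m['t']; return m['fx']*c[0]/c[2]+m['cx'],m['fy']*c[1]/c[2]+m['cy']
def crop(f,x0,y0,w,h,s,out):
    cv2.imwrite(f'pics/{out}.png',cv2.resize(cv2.imread(f'pics/{f}.png')[y0:y0+h,x0:x0+w],None,fx=s,fy=s,interpolation=cv2.INTER_CUBIC))
def tool(X=None,yaw=None):
    s=robot.observe(); return s
E
python3 - <<'E'
from h import *
a=snap('scene','scene0');b=snap('side','side0');c=snap('wrist','wrist0')
cv2.imwrite('pics/all.png',cv2.resize(np.vstack([np.hstack([a,b]),np.hstack([c,c*0])])[:,:,::-1],(800,600),interpolation=cv2.INTER_AREA))
for n in('scene0','side0','wrist0'):
  m=mod(n);print(n,-m['R'].T@m['t'],m['R'][2],m['fx'])
print(robot.observe())
E
```

```text
scene0 [1.06332877 0.77242237 1.06643675] [-0.37330951 -0.52345454 -0.76592124] 415.74333000079963
side0 [0.48801012 0.89689292 1.08192214] [ 0.06829051 -0.61770429 -0.78343974] 445.5724488006091
wrist0 [ 0.24701534 -0.4675035   0.38340678] [-0.2292785  -0.08467163 -0.96967112] 304.27386531447144
{'time': 0.15, 'qpos': array([-1.35502816e+00,  3.42552162e-01,  1.52475959e+00,  3.42377990e-06,
        1.27541363e+00, -1.45979879e-01]), 'qvel': array([ 3.52761609e-04, -2.95231942e-03, -3.18698031e-03,  1.53790368e-04,
       -6.71877158e-05,  1.82461719e-03]), 'joint_efforts': array([ 2.05554650e-03, -4.31469297e+01, -2.44353551e+01,  7.18410546e-02,
        5.37821115e-02, -8.18061812e-05]), 'tool_pos': array([ 0.18577106, -0.49072144,  0.22622334]), 'tool_rot': array([-3.14047244e+00, -1.68009317e-04,  3.61746950e-01]), 'contact_force': array([-0.34697031, -0.01549791,  0.19141542]), 'torque': array([ 0.01191115,  0.01951171, -0.00998078]), 'grip_force': 0.0, 'opening': 0.09171340705726505}
```

View pics/all.png

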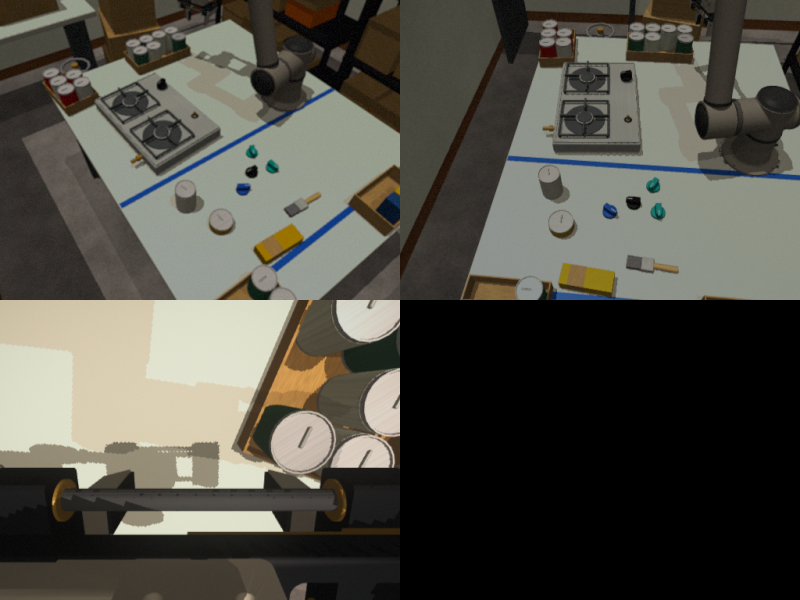

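The overview shows five knob-like parts on the table. In scene-camera pixels there is one black at about (321,219), one blue at (311,241), and two turquoise at (322,193) and (348,213). The black one matches the loose knob. The bare valve looks to be at scene (250,147), and the fitted black knob is at (207,108). I'll confirm both in an enlarged crop.

Run:
```python
from h import *
R=[]
for f,kx,ky,vx,vy in(('scene0',321,219,250,147),('side0',297,259,292,151)):
  im=cv2.imread(f'pics/{f}.png');c=[]
  for x,y in((kx,ky),(vx,vy)):
    c.append(cv2.resize(im[y-18:y+19,x-25:x+25],(400,296),interpolation=cv2.INTER_CUBIC))
    print(f,x-25,y-18)
  R.append(np.hstack(c))
cv2.imwrite('pics/c1.png',np.clip(np.vstack(R)*1.5,0,255).astype(np.uint8))
k=tri(('scene0',(321,219)),('side0',(297,259)));v=tri(('scene0',(250,147)),('side0',(292,151)));print(k,v)
```

```text
scene0 296 201
scene0 225 129
side0 272 241
side0 267 133
(array([0.44954417, 0.26574394, 0.01420654]), [np.float64(0.0022914507263704304), np.float64(0.002291450726370637)]) (array([ 0.48216372, -0.08024737,  0.07410236]), [np.float64(0.0016480447920694525), np.float64(0.0016480447920692919)])
```

View pics/c1.png

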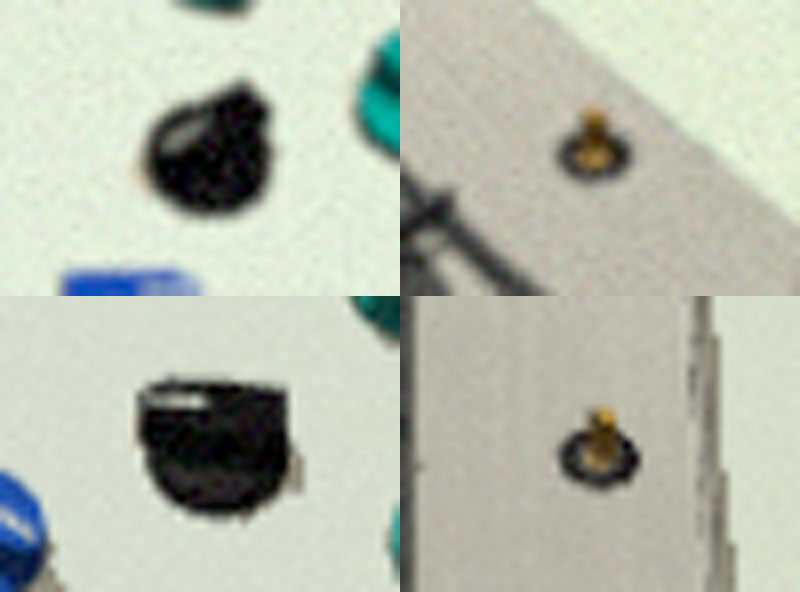

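The crop confirms that the knob at scene (321,219) is black with a white line, while its neighbours are blue and turquoise. The brass shaft stands bare in its bezel, with its top at scene (249.4,143) and side (292.2,147.3). Next I'll move the wrist camera over the valve.

>>> arm_command([
  [[0.361, -0.302, -0.03], [0, 0, 0.362], 0.0918],
  [[0.361, -0.302, -0.03], [0, 0, 0.362], 0.0918],
  [[0.361, -0.302, -0.03], [0, 0, 0.362], 0.0918],
  [[0.361, -0.302, -0.03], [0, 0, 0.362], 0.0918],
  [[0.361, -0.302, -0.03], [0, 0, 0.362], 0.0918],
])

```text
time: 0.65
tool_pos: [0.3078, -0.2732, 0.2426]
tool_rot: [-3.142, -0.0, -0.001]
contact_force: [2.1, 0.2, 0.3]
opening: 0.0918
grip_force: 0.0
```

>>> arm_command([
  [[0.109, -0.193, 0], [0, 0, 0], 0.06],
  [[0.109, -0.193, 0], [0, 0, 0], 0.06],
  [[0.109, -0.193, 0], [0, 0, 0], 0.06],
  [[0.109, -0.193, 0], [0, 0, 0], 0.06],
  [[0.109, -0.193, 0], [0, 0, 0], 0.06],
])

```text
time: 1.15
tool_pos: [0.4174, -0.0788, 0.2425]
tool_rot: [-3.141, -0.0, 0.003]
contact_force: [0.4, -0.6, 1.1]
opening: 0.0606
grip_force: 0.0
```

Run:
```python
from h import *
import time
for i in range(6):
  s=robot.observe(); 
  if np.abs(s['qvel']).max()<0.01:break
  robot.read_camera('wrist')
print(i,s['tool_pos'],s['tool_rot'],s['time'])
snap('wrist','w1')
for z in (.065,.089): print(proj('w1',(0.482,-0.08,z)))
x,y=map(int,proj('w1',(0.482,-0.08,.08)))
im=cv2.imread('pics/w1.png')
cv2.imwrite('pics/w1v.png',np.hstack([cv2.resize(im,(400,300)),cv2.resize(im[max(0,y-30):y+30,x-40:x+40],(400,300),interpolation=cv2.INTER_CUBIC)]));print(x-40,max(0,y-30))
```

```text
5 [ 0.41598933 -0.08262353  0.24233509] [ 3.14127305e+00  6.64836319e-04 -1.61724219e-04] 1.4
(np.float64(251.94171231455405), np.float64(113.5876866708924))
(np.float64(251.73909196799355), np.float64(113.54719521089218))
211 83
```

View pics/w1v.png

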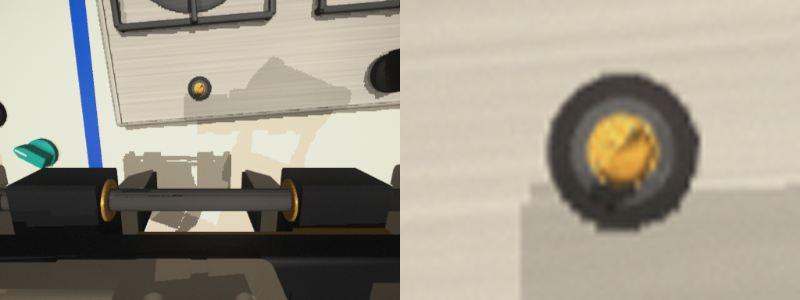

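The shaft top is near wrist pixel (255.6,113), but the flat is not clear enough to read. I'll lower the camera for a closer second view.

>>> arm_command([
  [[0, 0, 0.05], [0, 0, 0], 0.06],
  [[0, 0, 0.1], [0, 0, 0], 0.06],
  [[0, 0, 0.12], [0, 0, 0], 0.06],
  [[0, 0, 0.12], [0, 0, 0], 0.06],
  [[0, 0, 0.12], [0, 0, 0], 0.06],
])

```text
time: 2.0
tool_pos: [0.4167, -0.0831, 0.1232]
tool_rot: [3.141, -0.0, -0.002]
contact_force: [0.1, -0.8, 0.3]
opening: 0.0597
grip_force: 0.0
```

Run:
```python
from h import *
s=robot.observe(); print(s['tool_pos'],s['qvel'].round(3),s['time'])
snap('wrist','w2')
x,y=map(int,proj('w2',onz('w1',(255.6,113),.089)))
im=cv2.imread('pics/w2.png')
cv2.imwrite('pics/w2v.png',np.hstack([cv2.resize(im,(400,300)),cv2.resize(im[y-30:y+30,x-20:x+20],(400,600),interpolation=cv2.INTER_CUBIC)[:300] if 0 else cv2.resize(im[y-15:y+15,x-20:x+20],(400,300),interpolation=cv2.INTER_CUBIC)]));print(x-20,y-15)
```

```text
[ 0.41667439 -0.08308941  0.12315546] [ 0.007 -0.027 -0.023  0.002  0.001  0.003] 2.0
235 98
```

View pics/w2v.png

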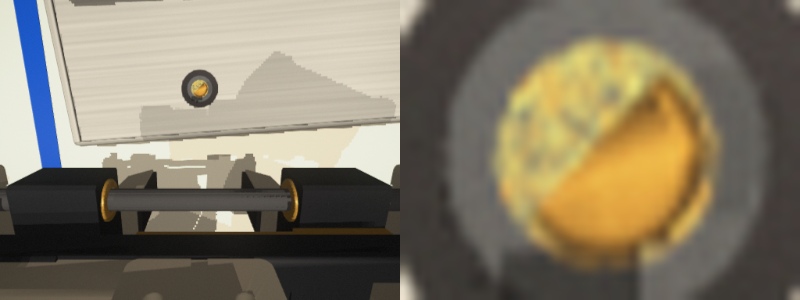

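The closer view shows the D-shaft centred near wrist pixel (255.9,112.7). The chord of the flat runs from zoom (535,200) to (675,75), and the top D is the lower-right part, so the flat faces up-left, at a yaw of about 0.73 rad. That agrees with a hob yaw of about 0.1 rad and the ±0.9 stops. Next is the knob.

>>> arm_command([
  [[-0.032, -0.349, -0.06], [0, 0, 0], 0.06],
  [[-0.032, -0.349, -0.06], [0, 0, 0], 0.06],
  [[-0.032, -0.349, -0.06], [0, 0, 0], 0.06],
  [[-0.032, -0.349, -0.06], [0, 0, 0], 0.06],
  [[-0.032, -0.349, -0.06], [0, 0, 0], 0.06],
])

```text
time: 2.55
tool_pos: [0.3946, 0.1651, 0.1672]
tool_rot: [-3.141, -0.005, -0.001]
contact_force: [0.4, 0.5, 0.1]
opening: 0.0598
grip_force: 0.0
```

Run:
```python
from h import *
print(onz('w1',(255.6,113),.089),onz('w2',(255.85,112.65),.089),tri(('w1',(255.6,113)),('w2',(255.85,112.65)),('scene0',(249.4,143)),('side0',(292.2,147.3))))
m=mod('w2');print(-m['R'].T@m['t']); p=lambda z:onz('w2',(235+(z[0]-400)/10-.45,98+z[1]/10-.45),.089)
d=p((675,75))-p((535,200));print(np.arctan2(d[1],d[0])+np.pi/2)
# hob front edge
e=onz('w2',(400*1.28,118*1.28),.065)-onz('w2',(85*1.28,142*1.28),.065);print(np.arctan2(e[1],e[0])+np.pi/2)
```

```text
[ 0.48250892 -0.0838213   0.089     ] [ 0.48306964 -0.0837324   0.089     ] (array([ 0.48243611, -0.08362962,  0.08875743]), [np.float64(0.00020609776158363906), np.float64(0.0006432626000667881), np.float64(0.0007723185310520393), np.float64(0.0005536967786202821)])
[ 0.48202982 -0.08293822  0.28045227]
0.7080125567857318
0.07251521448238574
```

>>> arm_command([
  [[-0.01, -0.101, 0], [0, 0, 0], 0.06],
  [[-0.01, -0.101, 0], [0, 0, 0], 0.06],
  [[-0.01, -0.101, 0], [0, 0, 0], 0.06],
  [[-0.01, -0.101, 0], [0, 0, 0], 0.06],
  [[-0.01, -0.101, 0], [0, 0, 0], 0.06],
])

```text
time: 3.05
tool_pos: [0.3845, 0.2635, 0.1656]
tool_rot: [-3.141, -0.001, -0.001]
contact_force: [-0.2, -0.5, -1.0]
opening: 0.0598
grip_force: 0.0
```

Run:
```python
from h import *
s=robot.observe(); print(s['tool_pos'],s['tool_rot'],s['qvel'].round(3),s['time'])
snap('wrist','w3')
x,y=map(int,proj('w3',(.4495,.2657,.02)))
im=cv2.imread('pics/w3.png')
cv2.imwrite('pics/w3v.png',np.vstack([cv2.resize(im,(800,600))[:450]])[:,:]);print(x,y)
```

```text
[0.38445615 0.26351947 0.16557263] [-3.14145526e+00 -1.46995700e-03 -8.33086717e-04] [-0.024  0.001  0.012  0.001 -0.004  0.003] 3.05
252 114
```

View pics/w3v.png

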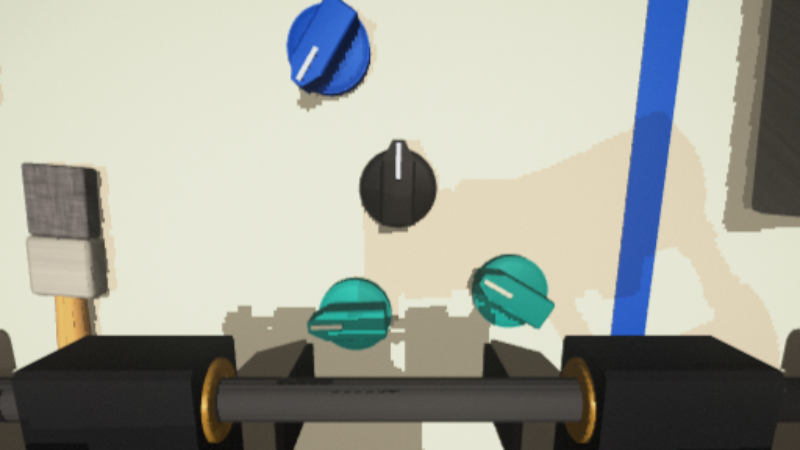

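The wrist view shows the black knob with its skirt centred near (398,188) in the 800-px view. The nose is straight up at (398,141), so its yaw is about 0. The look-alikes are well clear, with blue at (328,48) and turquoise at (356,313) and (508,290).

Run:
```python
from h import *
k=512/800; P=lambda x,y,z:onz('w3',(x*k-.2,y*k-.2),z).round(4)
print('LR',P(360,187,.01),P(436,187,.01),'bot',P(398,227,.005),'nose',P(398,141,.034),P(398,141,.02),'bar',P(383,187,.034),P(413,187,.034),'line',P(398,143,.034),P(398.5,178,.034))
im=cv2.imread('pics/w3.png').astype(int)
M=((im.max(2)<75)).astype(np.uint8)[60:160,200:310]
n,l,st,c=cv2.connectedComponentsWithStats(M);i=1+np.argmax(st[1:,4]);st=st[i];print(st, c[i])
x0,y0=200+st[0]-.5,60+st[1]-.5;x1,y1=x0+st[2],y0+st[3];cx=(x0+x1)/2
print(onz('w3',(x0,120),.008),onz('w3',(x1,120),.008),onz('w3',(cx,y1),.005),onz('w3',(cx,y0),.034))
print('cans',onz('scene0',(237,251),.056),onz('side0',(192,233),.056))
print('tri nose-line', proj('scene0',(.4495,.2657,.034)),proj('side0',(.4495,.2657,.034)))
```

```text
LR [0.4452 0.2882 0.01  ] [0.445  0.2395 0.01  ] bot [0.4191 0.264  0.005 ] nose [0.4713 0.2637 0.034 ] [0.4724 0.2638 0.02  ] bar [0.4455 0.2727 0.034 ] [0.4454 0.255  0.034 ] line [0.4702 0.2638 0.034 ] [0.4506 0.2635 0.034 ]
[  31   30   48   56 1841] [54.27973927 60.29712113]
[0.44462951 0.28807712 0.008     ] [0.4444541  0.23968816 0.008     ] [0.41870575 0.26398107 0.005     ] [0.47180212 0.26376315 0.034     ]
cans [0.74188663 0.23276352 0.056     ] [0.74286962 0.23527712 0.056     ]
tri nose-line (np.float64(322.08448793833406), np.float64(215.89152478670445)) (np.float64(297.6239753761849), np.float64(254.4408787313297))
```

Knob is at (0.444, 0.264) with yaw 0. I'll descend above it and then grasp.

>>> arm_command([
  [[0.0595, 0, 0.03], [0, 0, 0], 0.045],
  [[0.0595, 0, 0.07], [0, 0, 0], 0.045],
  [[0.0595, 0, 0.11], [0, 0, 0], 0.045],
  [[0.0595, 0, 0.12], [0, 0, 0], 0.045],
  [[0.0595, 0, 0.12], [0, 0, 0], 0.045],
], squeeze=35)

```text
time: 3.6
tool_pos: [0.443, 0.2628, 0.0439]
tool_rot: [3.14, 0.003, -0.002]
contact_force: [-0.4, -0.7, 0.7]
opening: 0.0451
grip_force: 0.0
```

>>> arm_command([
  [[0.001, -0.001, 0.02], [0, 0, 0], 0.045],
  [[0.001, -0.001, 0.031], [0, 0, 0], 0.045],
  [[0.001, -0.001, 0.031], [0, 0, 0], 0.045],
  [[0.001, -0.001, 0.031], [0, 0, 0], 0.01],
  [[0.001, -0.001, 0.031], [0, 0, 0], 0.01],
])

```text
time: 4.1
tool_pos: [0.4451, 0.2655, 0.0149]
tool_rot: [-3.141, -0.002, -0.0]
contact_force: [1.1, 0.5, 0.4]
opening: 0.0337
grip_force: 0.0
```

>>> arm_command([
  [[0, 0, 0], [0, 0, 0], 0.01],
  [[0, 0, 0], [0, 0, 0], 0.01],
  [[0, 0, 0], [0, 0, 0], 0.01],
  [[0, 0, 0], [0, 0, 0], 0.01],
  [[0, 0, 0], [0, 0, 0], 0.01],
])

```text
time: 4.6
tool_pos: [0.4448, 0.2654, 0.0143]
tool_rot: [-3.141, -0.001, -0.0]
contact_force: [-0.6, -0.8, 5.9]
opening: 0.0198
grip_force: 35.0
```

>>> arm_command([
  [[0, 0, -0.04], [0, 0, 0], 0.01],
  [[0, 0, -0.08], [0, 0, 0], 0.01],
  [[0, 0, -0.12], [0, 0, 0], 0.01],
  [[0.005, 0.04, -0.15], [0, 0, -0.1], 0.01],
  [[0.01, 0.08, -0.15], [0, 0, -0.2], 0.01],
])

```text
time: 5.1
tool_pos: [0.4566, 0.1857, 0.1678]
tool_rot: [-3.141, -0.009, 0.207]
contact_force: [-0.2, -0.3, -1.3]
opening: 0.0199
grip_force: 35.0
```

>>> arm_command([
  [[-0.005, 0.05, 0], [0, 0, -0.12], 0.01],
  [[-0.01, 0.1, 0], [0, 0, -0.24], 0.01],
  [[-0.015, 0.15, 0], [0, 0, -0.36], 0.01],
  [[-0.02, 0.195, 0], [0, 0, -0.48], 0.01],
  [[-0.0235, 0.235, 0], [0, 0, -0.52], 0.01],
])

```text
time: 5.6
tool_pos: [0.4777, -0.0518, 0.1637]
tool_rot: [3.142, 0.0, 0.723]
contact_force: [0.6, -0.3, -0.5]
opening: 0.0198
grip_force: 35.0
```

>>> arm_command([
  [[0, 0, 0], [0, 0, 0], 0.01],
  [[0, 0, 0], [0, 0, 0], 0.01],
  [[0, 0, 0], [0, 0, 0], 0.01],
  [[0, 0, 0], [0, 0, 0], 0.01],
  [[0, 0, 0], [0, 0, 0], 0.01],
])

```text
time: 6.1
tool_pos: [0.478, -0.0485, 0.1637]
tool_rot: [-3.141, 0.0, 0.722]
contact_force: [0.3, 0.3, -1.4]
opening: 0.0196
grip_force: 35.0
```

Run:
```python
from h import *
s=robot.observe();p=s['tool_pos'];y=s['tool_rot'][2];print(p,s['tool_rot'],s['qpos'].round(2),s['time'])
snap('wrist','w4');a=snap('side','side4');b=snap('scene','scene4')
im=cv2.imread('pics/w4.png')
d=np.array([.4834,-.0832])-p[:2];c,n=np.cos(y),np.sin(y);print('dx,dy',d@[c,n],d@[n,-c])
o=[cv2.resize(im[:, :],(400,300))]
for f in('side4','scene4'):
  X=proj(f,(p[0],p[1],p[2]-.03));u,v=map(int,X);print(f,u-30,v-22);o.append(cv2.resize(cv2.imread(f'pics/{f}.png')[v-22:v+23,u-30:u+30],(400,300),interpolation=cv2.INTER_CUBIC))
cv2.imwrite('pics/v4.png',np.vstack([np.hstack(o[:2]),np.hstack([o[2],cv2.resize(im[150:300,150:350],(400,300))])]))
```

```text
[ 0.47798295 -0.04852397  0.16371141] [-3.14149424e+00  3.31691809e-05  7.21717753e-01] [-0.26  0.33  1.74  0.    1.08  0.59] 6.1
dx,dy -0.018843165137666134 0.02960923460606636
side4 263 123
scene4 226 116
```

View pics/v4.png

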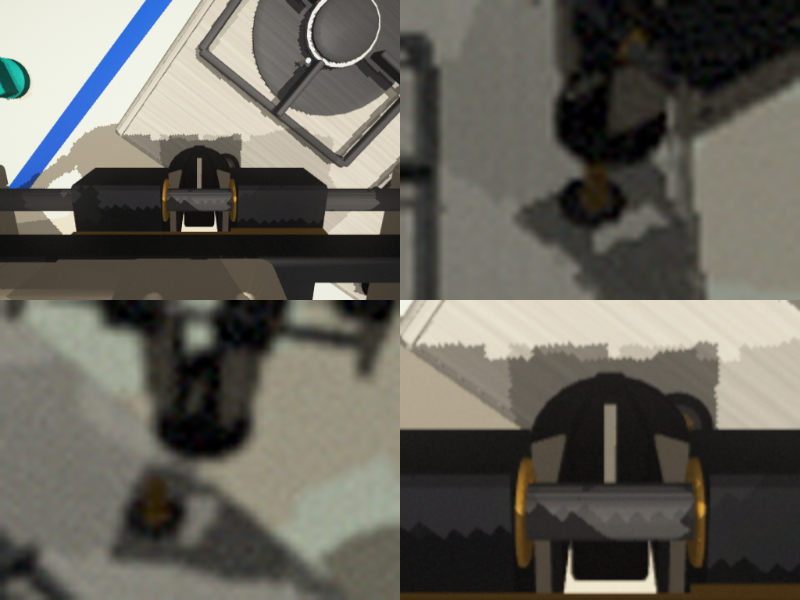

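The knob sits straight in the grip: its index line is vertical at wrist pixel (255,201) and both pads are on the bar. The side and scene crops show it just off the shaft. I'll check its x offset in the hand.

Run:
```python
from h import *
s=robot.observe();p=s['tool_pos'];y=s['tool_rot'][2];e=np.array([np.cos(y),np.sin(y)])
im=cv2.imread('pics/w4.png');print(im[188:215:1,255].max(1))
w3=cv2.imread('pics/w3.png');print(w3[86:118,254].max(1))
for r in (200.5,201.5): X=onz('w4',(254.8,r),p[2]-.0143+.034);print((X[:2]-p[:2])@e,(X[:2]-p[:2])@[e[1],-e[0]])
```

```text
[ 30  31  31  30  29  27  29  28  26  26  29  29  26  40 103 137 138 137
 138 138 138 137 136 137 136 138 137]
[232 231 220 155  72 173 229 229 227 229 228 229 229 230 230 230 230 230
 230 230 231 230 230 229 229 229 229 229 174  53  63  65]
0.026572893591133896 -0.0006279561316230852
0.02608396051429656 -0.0006289043356469957
```

>>> arm_command([
  [[-0.0193, 0.03, 0.01], [0, 0, 0], 0.01],
  [[-0.0193, 0.03, 0.03], [0, 0, 0], 0.01],
  [[-0.0193, 0.03, 0.048], [0, 0, 0], 0.01],
  [[-0.0193, 0.03, 0.048], [0, 0, 0], 0.01],
  [[-0.0193, 0.03, 0.048], [0, 0, 0], 0.01],
])

```text
time: 6.75
tool_pos: [0.4834, -0.0848, 0.1159]
tool_rot: [-3.141, 0.0, 0.72]
contact_force: [-0.1, 0.6, -0.6]
opening: 0.0197
grip_force: 35.0
```

>>> arm_command([
  [[0, 0, 0], [0, 0, 0], 0.01],
  [[0, 0, 0], [0, 0, 0], 0.01],
  [[0, 0, 0], [0, 0, 0], 0.01],
  [[0, 0, 0], [0, 0, 0], 0.01],
  [[0, 0, 0], [0, 0, 0], 0.01],
])

```text
time: 7.25
tool_pos: [0.4834, -0.085, 0.1159]
tool_rot: [3.141, -0.0, 0.72]
contact_force: [0.5, 0.4, -1.2]
opening: 0.0193
grip_force: 35.0
```

Run:
```python
from h import *
s=robot.observe();p=s['tool_pos'];y=s['tool_rot'][2];print(p,s['tool_rot'],s['contact_force'],s['time'])
d=np.array([.4833,-.0838])-p[:2];c,n=np.cos(y),np.sin(y);print('dx,dy',d@[c,n],d@[n,-c])
```

```text
[ 0.48341105 -0.08502702  0.11591184] [ 3.14117002e+00 -1.46818252e-04  7.19875675e-01] [ 0.4719112   0.39889613 -1.15800084] 7.25
dx,dy 0.000725469933929114 -0.0009957941196581319
```

>>> arm_command([
  [[0.0007, -0.001, 0.003], [0, 0, 0], 0.01],
  [[0.0007, -0.001, 0.008], [0, 0, 0], 0.01],
  [[0.0007, -0.001, 0.012], [0, 0, 0], 0.01],
  [[0.0007, -0.001, 0.015], [0, 0, 0], 0.01],
  [[0.0007, -0.001, 0.017], [0, 0, 0], 0.01],
])

```text
time: 7.75
tool_pos: [0.4831, -0.0838, 0.0982]
tool_rot: [-3.141, 0.0, 0.72]
contact_force: [0.2, -0.7, -0.5]
opening: 0.0197
grip_force: 35.0
```

It is 5 mm past the shaft top with no force, so the D has entered. Continuing down.

>>> arm_command([
  [[0, 0, 0.003], [0, 0, 0], 0.01],
  [[0, 0, 0.006], [0, 0, 0], 0.01],
  [[0, 0, 0.009], [0, 0, 0], 0.01],
  [[0, 0, 0.0105], [0, 0, 0], 0.01],
  [[0, 0, 0.0105], [0, 0, 0], 0.01],
])

```text
time: 8.25
tool_pos: [0.4831, -0.0838, 0.088]
tool_rot: [-3.141, 0.0, 0.72]
contact_force: [-0.3, 0.2, -0.9]
opening: 0.02
grip_force: 35.0
```

>>> arm_command([
  [[0, 0, 0.001], [0, 0, 0], 0.01],
  [[0, 0, 0.0015], [0, 0, 0], 0.01],
  [[0, 0, 0.0015], [0, 0, 0], 0.01],
  [[0, 0, 0.0015], [0, 0, 0], 0.01],
  [[0, 0, 0.0015], [0, 0, 0], 0.01],
])

```text
time: 8.75
tool_pos: [0.4833, -0.0839, 0.087]
tool_rot: [3.141, -0.0, 0.72]
contact_force: [-1.7, 0.2, 5.8]
opening: 0.0198
grip_force: 35.0
```

A 5.8 N reaction at z = 0.087 matches the spring's starting force, so the knob is home. Pressing in.

>>> arm_command([
  [[0, 0, 0.0015], [0, 0, 0], 0.01],
  [[0, 0, 0.003], [0, 0, 0], 0.01],
  [[0, 0, 0.0045], [0, 0, 0], 0.01],
  [[0, 0, 0.0055], [0, 0, 0], 0.01],
  [[0, 0, 0.0055], [0, 0, 0], 0.01],
], squeeze=45)

```text
time: 9.25
tool_pos: [0.4834, -0.0839, 0.082]
tool_rot: [3.141, -0.0, 0.72]
contact_force: [-2.5, 1.3, 10.9]
opening: 0.0196
grip_force: 45.0
```

>>> arm_command([
  [[0, 0, 0.0005], [0, 0, 0], 0.01],
  [[0, 0, 0.0008], [0, 0, 0], 0.01],
  [[0, 0, 0.0008], [0, 0, 0], 0.01],
  [[0, 0, 0.0008], [0, 0, 0], 0.01],
  [[0, 0, 0.0008], [0, 0, 0], 0.01],
])

```text
time: 9.75
tool_pos: [0.4835, -0.084, 0.0819]
tool_rot: [3.14, -0.001, 0.72]
contact_force: [-4.7, 0.8, 16.7]
opening: 0.0197
grip_force: 45.0
```

Run:
```python
from h import *
o=[]
s=robot.observe();p=s['tool_pos'];print(p,s['contact_force'])
im=snap('wrist','w5')[:,:,::-1];o=[cv2.resize(im[150:300,150:350],(400,300))]
for n in('side','scene'):
  f=n+'5';im=snap(n,f)[:,:,::-1];u,v=map(int,proj(f,(p[0],p[1],p[2])));o.append(cv2.resize(im[v-22:v+23,u-30:u+30],(400,300),interpolation=cv2.INTER_CUBIC))
cv2.imwrite('pics/v5.png',np.clip(np.hstack(o[:2])*1.5,0,255))
```

```text
[ 0.48351152 -0.08395078  0.08188787] [-4.66026602  0.78410753 16.66141243][ WARN:0@5.134] global loadsave.cpp:1063 imwrite_ Unsupported depth image for selected encoder is fallbacked to CV_8U.
```

View pics/v5.png

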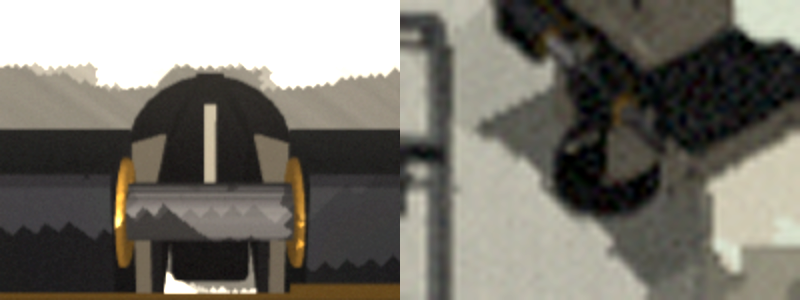

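The knob hasn't shifted in the hand: the line end is at the same wrist pixel, about (255,202). It is down at the deck, and the force rose to 16.7 N with no further travel, so the shaft is at its hard stop. Handing in.

```bash
python3 -c "
from h import *
print(robot.hand_in())"
```

```text
the job is handed in; nothing more can be done
None
```

The knob is home on the bare shaft and held pressed against the valve's hard stop (about 17 N); I handed the job in at about 10 s, and no verdict came back.

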